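Stack a keyed serving tin and its lid on a buffet swivel stand

TASK

Set up the serving tower on the buffet: stand the blue tin on the swivel stand, then put its lid on the tin. Each piece has three notches in its foot that must drop over the three brass lugs of the piece below, so turn it until it drops fully home and sits level. Let go of it all, and leave the pepper mill, the sugar jar and the nut bowl where they stand.

Things in the scene. Friction and masses are not known exactly. Their poses are not given: they have to be found in the camera images.
- stand: Foot of the swivel stand: dark steel, round, 132 mm across, fixed. Origin at the centre of its underside, on the table. Its steel top, 120 mm across, turns about the vertical axis: how far it is turned is not measured (look, or feel). It turns stiffly: it stays still under a moment below about 0.5 N m and goes along, without harm, above that.
- stand_seat (a point): Centre of the flat seat on the stand's top, on its axis, 42 mm above the table. On the seat stand three brass lugs 120 degrees apart, each 14 mm wide, 8 high, reaching from 44 to 56 mm off the axis. The lugs may be turned to any angle; the point's own axes (those of stand) tell nothing of it.
- stand_collar (a point): Centre of the upper edge of the collar round the stand's seat, 14 mm above the seat. Inner radius 55 mm, its inner edge flares to 56.5. A foot of 53 mm radius first enters the collar by 6 mm, then rests on the lugs 8 mm above the seat, and drops those 8 mm when its notches meet the lugs.
- tin: Open round serving tin, blue with a steel collar, 121 mm across at the collar, 106 below it, 74 high, 0.3 to 0.55 kg. Origin at the centre of its foot, z up. Its foot wall (47 to 53 mm off the axis) has three notches, 18.5 mm wide, 10 high, on its own x axis and at 120 and 240 degrees from it (brass square above each): 2 mm (2.5 degrees) of play either side. Any notch fits any lug.
- tin_bar (a point): Centre of the tin's steel cross-bar, by which it is picked up: 51 mm above its origin, on its axis. The bar is 14 mm thick (along the tin's y), 12 high, and runs right across the tin along its x. Beside the bar the tin is empty within 44 mm of its axis, down to its floor 14 mm above its origin: open the fingers only about half (40 mm) to go in or come out.
- tin_seat (a point): Centre of the ring-shaped seat for the lid, 60 mm above the tin's origin, with the tin's axes. On it stand three brass lugs like the stand's (14 mm wide, 8 high), on the tin's x axis and at 120 and 240 degrees from it, straight above its notches. Round it stands a collar like the stand's: 55 mm inner radius, 14 mm higher than this seat.
- lid: Round blue lid, 121 mm across, 55 high with its handle, 0.2 to 0.33 kg. Origin at the centre of its foot, z up. Its foot wall (47 to 53 mm off the axis, 16 deep below the flange) has three notches, 18.5 mm wide and 12 high, on its own x axis and at 120 and 240 degrees from it (brass square on the flange's edge above each). Play and drop are as for the tin.
- lid_bar (a point): Centre of the lid's steel bridge handle, 49 mm above the lid's origin on its axis. The bar is 14 mm thick (along the lid's y), 12 high and runs 84 mm along the lid's x, on two posts 34 mm to either side (59 mm clear between them); the lid's top lies 22 mm above its origin.
- pepper_mill: Dark turned wooden pepper mill, 53 mm wide and 155 high, standing at the back of the work. Origin at the centre of its underside. A bystander: leave it alone.
- sugar_jar: White porcelain sugar jar with a knobbed lid, 93 mm wide and 110 high, standing at the back of the work. Origin at the centre of its underside. A bystander: leave it alone.
- bowl_nuts: White bowl of chilli nuts with a spoon, about 164x141x81 mm, standing at the back right of the work. Origin at the centre of its underside. A bystander: leave it alone.

How it is judged:
On the way, in this order (a step that is already met when the one before it is completed fails the run):
1. the tin has dropped fully home on the swivel stand (z of tin in the frame of stand_seat between -0.004 and 0.0025 m and horizontal distance between tin and stand_seat below 0.005 m and angle between tin's own z axis and vertical below 0.04 rad and linear speed of tin below 0.02 m/s), for 0.2 s.
2. the lid has dropped fully home on the tin, which is still home (all of step 1 and z of lid in the frame of tin_seat between -0.004 and 0.0025 m and horizontal distance between lid and tin_seat below 0.005 m and angle between lid's own z axis and vertical below 0.04 rad and linear speed of lid below 0.02 m/s), for 0.2 s.
At the end, for the whole second after the job is handed in: The tin sits on the stand's seat and the lid on the tin's seat, each with its foot less than 2.5 mm above the seat (8 mm means that it stands on the lugs), within 5 mm of its axis, level to 0.04 rad, and at rest (all of step 2); the robot touches nothing.
It fails at once if the pepper mill is shifted by more than 30 mm or tipped by more than 0.3 rad (distance of pepper_mill from where it was at the start of the episode above 0.03 m or angle between pepper_mill's own z axis and vertical above 0.3 rad).
It fails at once if the sugar jar is shifted by more than 30 mm or tipped by more than 0.3 rad (distance of sugar_jar from where it was at the start of the episode above 0.03 m or angle between sugar_jar's own z axis and vertical above 0.3 rad).
It fails at once if the nut bowl is shifted by more than 30 mm or tipped by more than 0.3 rad (distance of bowl_nuts from where it was at the start of the episode above 0.03 m or angle between bowl_nuts's own z axis and vertical above 0.3 rad).
It also fails if it takes over 72 s, if anything falls off the work surface, if the arm or the gripper's body presses on something with over 40 N, if the wrist force passes 120 N, or if a joint passes its speed limit or range.

ROBOT

A 6-joint arm with a two-finger parallel gripper is mounted at the origin on a cart in front of the work surface, level with it; the furniture and walls round the work are solid. World frame = base frame: x ahead of the robot, y to its left, z up, the work surface at z = 0. Lengths are in m, angles in rad, forces in N, time in s.
With the tool pointing down it reaches from about 0.375 to 0.9 m from the base axis. Payload 3.1 kg.
Tool frame: the origin (TCP) lies on the centre line of the jaws, within the pads' length; the fingertips stand 22 mm ahead of it and the grasp point (between the pads) lies 3 mm ahead of it; z points along the fingers, y is the line along which they close (so a half turn about z gives the same grasp; the last joint's range is limited). The gripper opens to 85 mm and grips with 20 to 120 N. Pads are 22 mm wide; open, the fingers measure 114 mm over their backs; the gripper's body (76 mm by 85 mm) begins 54 mm behind the grasp point. The pads swing forward as they close: fully open they stand 13 mm farther back than shut.
Start: joints at [1.081, 0.527, 1.433, -0, 1.181, -0.178], TCP at [0.191, 0.595, 0.253] pointing down, gripper open.
Joint ranges: [-3.08, 3.08], [-0.75, 2.2], [0.22, 2.44], [-1.43, 4.57], [0, 2.65], [-2.85, 2.85]. Speed limits (rad/s): [2.79, 2.79, 3.14, 3.14, 3.14, 3.14].

INTERFACE

Orientations are given as a unit quaternion [x, y, z, w].
In Python, from station import manip, snapshot gives the robot as it stands (manip), with the cameras as plain functions.
- The arm moves only by the tool step_hand, called after "Call:" by a JSON object that holds its "name" and its "arguments", one argument or row to a line. Schema: {"type":"object","properties":{"ticks":{"type":"string"},"squeeze":{"type":"number"},"only":{"type":"string"},"quiet":{"type":"boolean"},"lines":{"type":"string"}},"required":["ticks"],"additionalProperties":false}. ticks is a string of 1 to 20 rows, parted by a bar, with the numbers parted by commas; each row has 5 numbers: dx, dy, dz in normalised numbers (1 is 0.75 m), then a turn about the tool's z in shares of 180 degrees (1.0 is 180 degrees), then the opening from 0.0 (shut) to 1.0 (fully open); each row is the pose to reach, as a shift and turn from the pose commanded when the call began, along the tool's axes at that moment; what a row does not reach only later rows make up. A row lasts 1/10 s, in which the tool goes at most 0.05 m and 0.15 rad, less where a joint would pass 70% of its speed; a pose out of reach is approached as far as the arm can. The fingers move at their own pace and stop on an object; squeeze is the grip in N (left out, the last holds). Time passes only in rows, so rows that do not move let the fingers close. The tool returns the time, the measured TCP pose, the force, the opening and the grip force at its end. only (a regular expression) keeps the lines of the reply that match it, lines (a string "A,B") keeps lines A to B, and quiet returns only ok. A shift or turn number past 1, either way, is cut back to 1. Input that does not fit is refused with a message, and nothing moves.
- manip.sense(): the state, without advancing time (a new reading comes with each control period).
- snapshot(name): name is "side" or "top" or "wrist"; returns a dict with "pixels" (400x640x3 uint8, red, green, blue), "range_z" (400x640 float32, m along the optical axis (not along the pixel's ray), 0 where there is no reading), "fov_y" (degrees; the focal length in pixels is half the picture's height over the tangent of half this angle, whatever the lens; pixels are square), "cx", "cy" (the principal point, pixels), "R" (3x3) and "t" (3): a world point X has camera coordinates R X + t; the wrist camera has in their place "hand_eye" (4x4, takes a point from camera to tool coordinates, whose origin is the TCP and whose axes are the flange's). Camera axes: x right, y down, z forward; pixel columns grow to the right and rows downward; lengths in m; the calibration is good to about 2 mm. A picture is of the moment at which its call begins: read the wrist's pose just before it.
- manip.sign_off(): hands the job in; it is judged then, once.
The state is a dict: "t": time; "q": joint angles; "qd": joint speeds; "tau": joint torques, N m; "tcp_pos": TCP position; "tool_rot": TCP orientation; "force": force on the tool from outside, world axes, zero at the start; "ft_torque": the same for the moment, N m; "finger_gap": opening from 0.0 (shut) to 1.0 (fully open); "gripper_force": force on a finger pad.
Only numpy, scipy, OpenCV 4.12 (cv2) and the standard library are available. Lean on these libraries where they do the work, as an engineer would, in place of code of your own. Each camera call takes 0.05 s, during which the arm holds its last target. There are 200 camera calls.

## Working session

There is one attempt and no reset: what is moved stays moved. The work goes in short steps, Python scripts to look and compute and a tool call to move; the robot and the scene stay as the last step left them, time stands still between calls to the robot, and variables do not carry over. Pictures are saved under pics/ and viewed, at most 10 in all, crops included, and the job is handed in when it is done.

```bash
ls; mkdir -p pics; cat > h.py <<'E'
import numpy as np, cv2
from station import manip, snapshot
def snap(n,f=None):
    s=manip.sense(); d=snapshot(n); d['s']=s
    d['f']=200/np.tan(np.radians(d['fov_y'])/2)
    if f: cv2.imwrite('pics/'+f,d['pixels'][:,:,::-1])
    return d
def cloud(d):
    from scipy.spatial.transform import Rotation as Ro
    z=d['range_z'].astype(float); v,u=np.mgrid[:z.shape[0],:z.shape[1]]
    P=np.stack([(u-d['cx'])/d['f']*z,(v-d['cy'])/d['f']*z,z],-1)
    if 'hand_eye' in d:
        H=np.array(d['hand_eye']); P=P@H[:3,:3].T+H[:3,3]
        return P@Ro.from_quat(d['s']['tool_rot']).as_matrix().T+np.array(d['s']['tcp_pos'])
    return (P-np.array(d['t']))@np.array(d['R'])
E
python3 - <<'E'
from h import *
import pickle
for n in('top','side'):
    d=snap(n,n+'.png'); pickle.dump(d,open(n+'.pkl','wb'))
print(manip.sense())
E
```

```text
pics
station.py
{'t': 0.1, 'q': array([ 1.08150221e+00,  5.28374107e-01,  1.43374583e+00, -5.96478610e-06,
        1.18142255e+00, -1.78537641e-01]), 'qd': array([ 0.00247114,  0.0004039 , -0.00274146, -0.00104966, -0.00027837,
        0.00074307]), 'tau': array([-9.92421374e-04, -4.43302238e+01, -1.78584695e+01, -2.85634360e-04,
        3.91146663e-03, -1.54485033e-06]), 'tcp_pos': array([0.19082498, 0.59453454, 0.2524399 ]), 'tool_rot': array([ 1.54752599e-01,  9.87952774e-01, -9.21969827e-04, -3.16917640e-04]), 'force': array([-0.02831414, -0.02319682, -0.7297645 ]), 'ft_torque': array([-0.00023437,  0.04920609,  0.02059331]), 'gripper_force': 0.0, 'finger_gap': 1.0000242694369}
```

View pics/top.png

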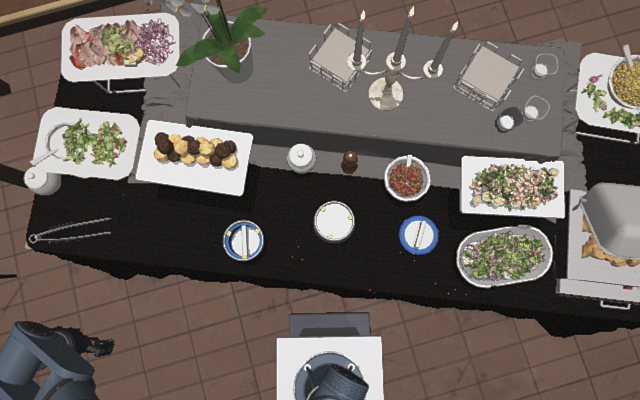

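View pics/side.png

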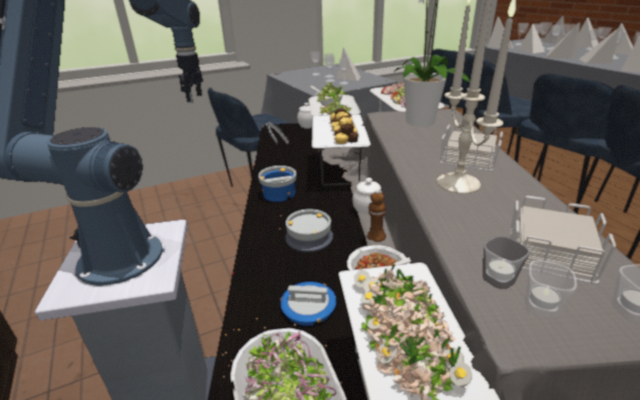

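The top picture shows the tin at (243,241), the stand at (334,222) and the lid at (419,235). The jar is at (301,158), the mill at (349,161) and the bowl at (408,178). Next I'll enlarge the three pieces and compute positions.

```bash
python3 - <<'E'
from h import *
import pickle
d=pickle.load(open('top.pkl','rb')); P=cloud(d); print(d['f'],-np.array(d['R']).T@d['t'])
im=d['pixels'][:,:,::-1]
out=[]
for n,(u,v) in dict(tin=(243,241),stand=(334,222),lid=(419,235),jar=(301,158),mill=(349,161),bowl=(408,178)).items():
    Q=P[v-26:v+27,u-26:u+27].reshape(-1,3); 
    if n in('tin','stand','lid'):
        out.append(cv2.resize(im[v-24:v+24,u-24:u+24],(264,264),interpolation=cv2.INTER_CUBIC))
    Q=Q[np.hypot(*(Q-P[v,u])[:,:2].T)<.085]
    for lo in(.01,.035,.05,.065):
        q=Q[(Q[:,2]>lo)&(Q[:,2]<.2)]
        if len(q)>5:
            c,r=cv2.minEnclosingCircle(q[:,:2].astype(np.float32)); print(n,lo,np.round(c,4),round(r,4),len(q),q[:,2].max().round(3),np.median(q[:,2]).round(3))
cv2.imwrite('pics/crop.png',np.hstack(out))
E
```

```text
464.23097044615827 [ 0.33641517 -0.00860028  1.45399975]
tin 0.01 [0.4517 0.256 ] 0.0757 1225 0.079 0.055
tin 0.035 [0.4445 0.2478] 0.0603 743 0.079 0.061
tin 0.05 [0.4445 0.2478] 0.0603 700 0.079 0.062
tin 0.065 [0.4445 0.2481] 0.0601 279 0.079 0.071
stand 0.01 [ 0.4928 -0.02  ] 0.0682 1256 0.064 0.043
stand 0.035 [ 0.4991 -0.0252] 0.0603 1211 0.064 0.043
stand 0.05 [ 0.499  -0.0246] 0.0604 207 0.064 0.055
lid 0.01 [ 0.4533 -0.2852] 0.061 1196 0.061 0.022
lid 0.035 [ 0.4533 -0.2832] 0.0423 137 0.061 0.054
lid 0.05 [ 0.4533 -0.2832] 0.0423 114 0.061 0.054
jar 0.01 [0.6914 0.0702] 0.0824 1517 0.198 0.085
jar 0.035 [0.7195 0.0648] 0.069 1273 0.198 0.089
jar 0.05 [0.7195 0.0648] 0.069 1196 0.198 0.09
jar 0.065 [0.7223 0.0644] 0.0684 1014 0.198 0.093
mill 0.01 [ 0.6655 -0.0742] 0.0835 1311 0.2 0.091
mill 0.035 [ 0.7157 -0.0797] 0.0621 870 0.2 0.129
mill 0.05 [ 0.7157 -0.0797] 0.0621 804 0.2 0.134
mill 0.065 [ 0.7157 -0.0797] 0.0621 751 0.2 0.137
bowl 0.01 [ 0.632 -0.256] 0.0803 1806 0.118 0.06
bowl 0.035 [ 0.6295 -0.2541] 0.0771 1672 0.118 0.061
bowl 0.05 [ 0.6295 -0.2541] 0.0771 1444 0.118 0.062
bowl 0.065 [ 0.6301 -0.2542] 0.0767 433 0.118 0.069
```

View pics/crop.png

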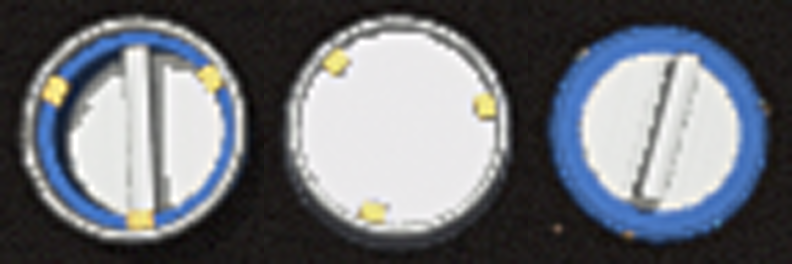

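The crop shows the tin's lugs at (140,219), (56,90) and (210,77). The stand's lugs are at (335,62), (486,106) and (373,212). The lid's bar runs from (640,200) to (685,60), with a brass square at (628,233) below it. Next I'll measure the angles.

```bash
cat >> h.py <<'E'
def ang3(P,c): # triple-phase yaw (mod 120deg) and individual angles
    a=np.arctan2(P[:,1]-c[1],P[:,0]-c[0]); return np.degrees(np.angle(np.exp(3j*a).mean()))/3
def yellow(d):
    h=cv2.cvtColor(d['pixels'],cv2.COLOR_RGB2HSV); return (h[...,0]>18)&(h[...,0]<32)&(h[...,1]>90)&(h[...,2]>100)
def lugs(d,c,r0=.035,r1=.066,z0=.01,z1=.09):
    P=cloud(d); m=yellow(d)&(P[...,2]>z0)&(P[...,2]<z1); rr=np.hypot(P[...,0]-c[0],P[...,1]-c[1]); m&=(rr>r0)&(rr<r1)
    n,l=cv2.connectedComponents(m.astype(np.uint8))
    for i in range(1,n):
        q=P[l==i]; 
        if len(q)>3: print('  lug',len(q),q.mean(0).round(4),np.degrees(np.arctan2(*(q.mean(0)[:2]-c)[::-1])).round(1))
    q=P[m]
    if len(q): print('  phase',ang3(q,c).round(2))
def bar(d,c,z0,z1,r=.04):
    P=cloud(d); q=P[(P[...,2]>z0)&(P[...,2]<z1)&(np.hypot(P[...,0]-c[0],P[...,1]-c[1])<r)]
    w,V=np.linalg.eigh(np.cov(q[:,:2].T)); v=V[:,1]; print('  bar',len(q),q.mean(0).round(4),np.degrees(np.arctan2(v[1],v[0])).round(2),np.sqrt(w).round(4))
E
python3 - <<'E'
from h import *
import pickle
d=pickle.load(open('top.pkl','rb'))
for n,c in dict(tin=(.4445,.248),stand=(.499,-.0248),lid=(.4533,-.2845)).items():
    print(n); lugs(d,np.array(c))
bar(d,(.4445,.248),.048,.064); bar(d,(.4533,-.2845),.04,.07)
E
```

```text
tin
  lug 12 [0.4713 0.2072 0.0667] -56.6
  lug 17 [0.466 0.293 0.067] 64.4
  lug 14 [0.3944 0.2452 0.0663] -176.8
  phase -56.24
stand
  lug 13 [0.5362 0.0091 0.0486] 42.4
  lug 11 [ 0.5093 -0.0739  0.0485] -78.1
  lug 10 [ 0.452  -0.0097  0.0488] 162.2
  phase 42.18
lid
  bar 125 [0.4437 0.2474 0.0558] -177.54 [0.0043 0.0224]
  bar 130 [ 0.4532 -0.2841  0.0534] 161.63 [0.0042 0.0233]
```

Units first: shifts go in shares of 0.75 m and turns go in shares of 180 degrees. So -0.3475 m / 0.75 = -0.4633, -0.2527 m / 0.75 = -0.3369, -0.363 rad / 3.1416 = -0.1155.

```bash
cat >> h.py <<'E'
def go(x,y,z,yaw=None):
    from scipy.spatial.transform import Rotation as Ro
    s=manip.sense(); R=Ro.from_quat(s['tool_rot']).as_matrix(); y0=np.degrees(np.arctan2(R[1,0],R[0,0]))
    print('yaw',y0.round(2),'d',(R.T@(np.array([x,y,z])-s['tcp_pos'])).round(4),'turn',None if yaw is None else np.radians(-((yaw-y0+90)%180-90)).round(4),'q6',s['q'][5].round(2))
E
```

Call:
{"name": "step_hand", "arguments": {
  "ticks": "-0.0667,-0.048,0,-0.0318,0.47 | -0.1333,-0.096,0,-0.0637,0.47 | -0.2,-0.144,0,-0.0955,0.47 | -0.2667,-0.192,0,-0.1155,0.47 | -0.3333,-0.24,0,-0.1155,0.47 | -0.4,-0.288,0,-0.1155,0.47 | -0.4533,-0.3333,0,-0.1155,0.47 | -0.4633,-0.3369,0,-0.1155,0.47 | -0.4633,-0.3369,0,-0.1155,0.47 | -0.4633,-0.3369,0,-0.1155,0.47 | -0.4633,-0.3369,0,-0.1155,0.47 | -0.4633,-0.3369,0,-0.1155,0.47 | -0.4633,-0.3369,0,-0.1155,0.47",
  "squeeze": 40
}}

```text
t: 1.4
tcp_pos: [0.4436, 0.2492, 0.2532]
tool_rot: [-0.027, 1.0, 0.0, -0.0]
force: [-0.4, 1.0, 0.1]
finger_gap: 0.468
gripper_force: 0.0
```

```bash
python3 - <<'E'
from h import *
d=snap('wrist','w1.png'); print(np.array(d['hand_eye']).round(4),d['f'])
lugs(d,np.array((.4445,.248))); bar(d,(.4445,.248),.048,.064)
P=cloud(d); q=P[(P[...,2]>.065)&(P[...,2]<.085)]; print(cv2.minEnclosingCircle(q[:,:2].astype(np.float32)),len(q))
go(.444,.2475,.054,183)
E
```

```text
[[-5.000e-04 -9.555e-01 -2.951e-01  7.510e-02]
 [ 1.000e+00 -4.000e-04 -4.000e-04  4.000e-04]
 [ 3.000e-04 -2.951e-01  9.555e-01 -1.202e-01]
 [ 0.000e+00  0.000e+00  0.000e+00  1.000e+00]] 336.14472491904
  lug 160 [0.3944 0.2462 0.0677] -177.9
  lug 142 [0.47   0.2072 0.0673] -58.0
  lug 162 [0.4656 0.2929 0.0674] 64.9
  phase -56.95
  bar 1173 [0.4428 0.2487 0.0563] -177.26 [0.0041 0.0227]
((0.6749764680862427, 0.2624867260456085), 0.3489944636821747) 3940
yaw -176.89 d [-0.0003 -0.0017  0.1992] turn 0.002 q6 -1.33
```

View pics/w1.png

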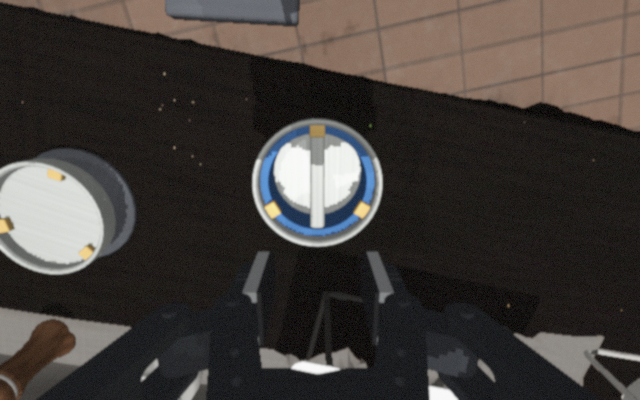

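The wrist picture shows the tin centred at (317,182) with its bar along the image's vertical, in line with the tool. The stand is visible at left, around (48,215). Descending to grip.

Converted, 0.199 m / 0.75 = 0.2653, 0.05 m / 0.75 = 0.0667.

Call:
{"name": "step_hand", "arguments": {
  "ticks": "0,-0.0007,0.0667,0,0.47 | 0,-0.0007,0.1333,0,0.47 | 0,-0.0007,0.2,0,0.47 | 0,-0.0007,0.24,0,0.47 | 0,-0.0007,0.2653,0,0.47 | 0,-0.0007,0.2653,0,0.47 | 0,-0.0007,0.2653,0,0.47 | 0,-0.0007,0.2653,0,0 | 0,-0.0007,0.2653,0,0 | 0,-0.0007,0.2653,0,0 | 0,-0.0007,0.2653,0,0 | 0,-0.0007,0.2653,0,0 | 0,-0.0007,0.2653,0,0",
  "squeeze": 60
}}

```text
t: 2.75
tcp_pos: [0.4456, 0.2482, 0.0559]
tool_rot: [-0.026, 1.0, 0.001, 0.002]
force: [-0.8, 1.5, 7.4]
finger_gap: 0.153
gripper_force: 59.6
```

```bash
python3 -c "
from h import *
go(.444,.2475,.054,183)"
```

```text
yaw -177.02 d [ 0.0016 -0.0006  0.0019] turn -0.0003 q6 -1.33
```

Converted, -0.195 m / 0.75 = -0.26, -0.19 m / 0.75 = -0.2533.

Call:
{"name": "step_hand", "arguments": {
  "ticks": "0,0,-0.0267,0,0 | 0,0,-0.0667,0,0 | 0,0,-0.1333,0,0 | 0,0,-0.2,0,0 | 0,0,-0.2533,0,0 | 0,0,-0.26,0,0 | 0,0,-0.26,0,0 | 0,0,-0.26,0,0"
}}

```text
t: 3.55
tcp_pos: [0.4429, 0.247, 0.2475]
tool_rot: [-0.026, 1.0, -0.001, -0.002]
force: [-0.1, -0.6, -4.8]
finger_gap: 0.152
gripper_force: 59.5
```

```bash
python3 - <<'E'
from h import *
d=snap('wrist','w2.png'); print(d['s']['force'],d['s']['finger_gap'],d['s']['ft_torque'])
c=np.array((.499,-.0248)); lugs(d,c)
P=cloud(d); q=P[(P[...,2]>.05)&(P[...,2]<.064)&(np.hypot(P[...,0]-c[0],P[...,1]-c[1])<.075)]; print(cv2.minEnclosingCircle(q[:,:2].astype(np.float32)),len(q))
go(.4985,-.0248,.15,162.2)
E
```

```text
[-0.06670836 -0.57367322 -4.83446712] 0.15247547362135763 [ 0.05851955  0.04206232 -0.05605614]
  lug 83 [ 0.4522 -0.0085  0.0496] 160.8
  lug 119 [ 0.5086 -0.0692  0.0484] -77.8
  lug 104 [0.5335 0.0104 0.0493] 45.6
  phase 42.94
((0.49900197982788086, -0.023566439747810364), 0.06064873933792114) 1921
yaw -177.02 d [-0.042  -0.2742  0.0972] turn 0.3627 q6 -1.33
```

Converted, -0.2742 m / 0.75 = -0.3656, 0.0972 m / 0.75 = 0.1296, 0.3627 rad / 3.1416 = 0.1155.

Call:
{"name": "step_hand", "arguments": {
  "ticks": "-0.0053,-0.04,0,0.0159,0 | -0.0133,-0.0933,0,0.0318,0 | -0.024,-0.16,0,0.0573,0 | -0.0347,-0.2267,0.0267,0.0828,0 | -0.0453,-0.2933,0.0667,0.105,0 | -0.0533,-0.34,0.1067,0.1146,0 | -0.056,-0.3656,0.12,0.1155,0 | -0.056,-0.3656,0.1296,0.1155,0 | -0.056,-0.3656,0.1296,0.1155,0 | -0.056,-0.3656,0.1296,0.1155,0 | -0.056,-0.3656,0.1296,0.1155,0"
}}

```text
t: 4.7
tcp_pos: [0.5007, -0.0228, 0.1523]
tool_rot: [0.154, 0.988, 0.0, -0.0]
force: [-0.4, -0.3, -4.6]
finger_gap: 0.15
gripper_force: 59.8
```

```bash
python3 - <<'E'
from h import *
d=snap('wrist','w3.png'); s=d['s']; c=np.array(s['tcp_pos'])[:2]; print(c); lugs(d,c,z0=.09,z1=.2,r1=.075)
P=cloud(d); q=P[(P[...,2]>.155)&(P[...,2]<.185)&(np.hypot(P[...,0]-c[0],P[...,1]-c[1])<.075)]; print(q.mean(0),len(q))
go(.499,-.0238,.15,162.6)
E
```

```text
[ 0.50074304 -0.02284085]
  lug 1119 [ 0.4519 -0.0069  0.1641] 161.9
  lug 31 [ 0.4964 -0.0627  0.1791] -96.2
  lug 32 [0.5222 0.013  0.1774] 59.2
  lug 16 [0.5098 0.0135 0.1894] 76.0
  lug 9 [ 0.4831 -0.0534  0.1953] -120.0
  phase 41.96
[ 0.47599929 -0.01466393  0.16632173] 28001
yaw 162.31 d [ 0.0016 -0.0015  0.0026] turn -0.005 q6 -1.53
```

View pics/w3.png

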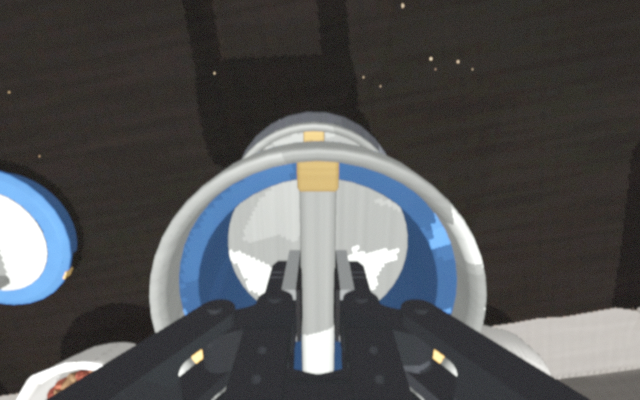

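The wrist picture shows the tin's lug at (318,176), with the stand's matching lug just beyond it at (313,136) and slightly left, so a small positive yaw is needed. I'll measure it.

```bash
python3 - <<'E'
from h import *
d=snap('wrist'); P=cloud(d); m=yellow(d)
for z0,z1 in((.04,.06),(.155,.175)):
    q=P[m&(P[...,2]>z0)&(P[...,2]<z1)&(np.arange(640)>280)&(np.arange(640)<360)]; print(len(q),q.mean(0).round(4))
    for c in((.499,-.0238),(.499,-.0248),(.499,-.0223)): print(c,np.degrees(np.arctan2(*(q.mean(0)[:2]-c)[::-1])).round(1))
c=np.array((.499,-.0238)); q=P[(P[...,2]>.05)&(P[...,2]<.062)&(np.hypot(*(P[...,:2]-c).T).T<.07)]; u=q[:,:2]-c; print(len(q))
E
```

```text
148 [ 0.4496 -0.009   0.0496]
(0.499, -0.0238) 163.3
(0.499, -0.0248) 162.2
(0.499, -0.0223) 164.9
1121 [ 0.4521 -0.0069  0.1643]
(0.499, -0.0238) 160.2
(0.499, -0.0248) 159.1
(0.499, -0.0223) 161.8
1147
```

Converted, 0.047 m / 0.75 = 0.0627, 0.044 m / 0.75 = 0.0587, -0.012 rad / 3.1416 = -0.0038.

Call:
{"name": "step_hand", "arguments": {
  "ticks": "-0.0007,-0.002,0,-0.0038,0 | -0.0007,-0.002,0.0267,-0.0038,0 | -0.0007,-0.002,0.04,-0.0038,0 | -0.0007,-0.002,0.048,-0.0038,0 | -0.0007,-0.002,0.0547,-0.0038,0 | -0.0007,-0.002,0.0587,-0.0038,0 | -0.0007,-0.002,0.0627,-0.0038,0 | -0.0007,-0.002,0.0627,-0.0038,0"
}}

```text
t: 5.6
tcp_pos: [0.5009, -0.0256, 0.105]
tool_rot: [0.149, 0.989, 0.0, -0.0]
force: [0.8, 1.0, -3.9]
finger_gap: 0.147
gripper_force: 59.9
```

```bash
python3 -c "
from h import *
go(.499,-.0238,.1)"
```

```text
yaw 162.9 d [0.0024 0.0011 0.005 ] turn None q6 -1.55
```

Converted, 0.007 m / 0.75 = 0.0093, 0.005 m / 0.75 = 0.0067.

Call:
{"name": "step_hand", "arguments": {
  "ticks": "0,0,0.004,0,0 | 0,0,0.0067,0,0 | 0,0,0.0093,0,0 | 0,0,0.0093,0,0 | 0,0,0.0093,0,0"
}}

```text
t: 6.1
tcp_pos: [0.501, -0.0255, 0.0981]
tool_rot: [0.149, 0.989, -0.0, 0.0]
force: [0.4, 1.1, -5.2]
finger_gap: 0.149
gripper_force: 59.9
```

```bash
python3 -c "
from h import *
go(.499,-.0238,.1)"
```

```text
yaw 162.9 d [ 0.0024  0.0011 -0.0019] turn None q6 -1.55
```

Converted, 0.003 m / 0.75 = 0.004, 0.002 m / 0.75 = 0.0027.

Call:
{"name": "step_hand", "arguments": {
  "ticks": "0,0,0.0013,0,0 | 0,0,0.0027,0,0 | 0,0,0.004,0,0 | 0,0,0.004,0,0"
}}

```text
t: 6.5
tcp_pos: [0.501, -0.0256, 0.0978]
tool_rot: [0.149, 0.989, -0.0, 0.001]
force: [-4.3, 0.9, 19.9]
finger_gap: 0.147
gripper_force: 63.1
```

Call:
{"name": "step_hand", "arguments": {
  "ticks": "0,0,0,0,0.15 | 0,0,0,0,0.3 | 0,0,0,0,0.47 | 0,0,0,0,0.47 | 0,0,0,0,0.47 | 0,0,0,0,0.47"
}}

```text
t: 7.1
tcp_pos: [0.501, -0.0255, 0.0949]
tool_rot: [0.149, 0.989, 0.0, -0.0]
force: [0.3, 0.4, 0.3]
finger_gap: 0.474
gripper_force: 0.0
```

Seated at 0.098 as predicted. Lifting out, then checking.

Converted, -0.16 m / 0.75 = -0.2133, -0.15 m / 0.75 = -0.2.

Call:
{"name": "step_hand", "arguments": {
  "ticks": "0,0,-0.0667,0,0.47 | 0,0,-0.1333,0,0.47 | 0,0,-0.2,0,0.47 | 0,0,-0.2133,0,0.47 | 0,0,-0.2133,0,0.47 | 0,0,-0.2133,0,0.47"
}}

```text
t: 7.7
tcp_pos: [0.4999, -0.0253, 0.254]
tool_rot: [0.149, 0.989, 0.0, -0.001]
force: [0.1, 0.0, -0.4]
finger_gap: 0.47
gripper_force: 0.0
```

```bash
python3 - <<'E'
from h import *
d=snap('wrist','w4.png'); c=np.array((.499,-.0245)); lugs(d,c,z0=.09,z1=.13); bar(d,c,.09,.105)
P=cloud(d); r=np.hypot(*(P[...,:2]-c).T).T; q=P[(P[...,2]>.108)&(P[...,2]<.125)&(r<.075)]; print(cv2.minEnclosingCircle(q[:,:2].astype(np.float32)),np.median(q[:,2]),len(q))
A=np.c_[q[:,:2]-c,np.ones(len(q))]; print('tilt,z',np.linalg.lstsq(A,q[:,2],rcond=None)[0])
q=P[(P[...,2]>.09)&(P[...,2]<.105)&(r<.04)];A=np.c_[q[:,:2]-c,np.ones(len(q))]; print('bar z',np.linalg.lstsq(A,q[:,2],rcond=None)[0])
go(.4533,-.2843,.25,161.6)
E
```

```text
  lug 197 [ 0.4519 -0.0101  0.1097] 163.0
  lug 56 [ 0.5068 -0.0705  0.1081] -80.4
  lug 63 [0.5317 0.0093 0.1085] 46.0
  lug 4 [0.5404 0.0106 0.1101] 40.3
  lug 4 [0.5422 0.0072 0.1094] 36.3
  phase 42.87
  bar 1441 [ 0.4977 -0.0242  0.0984] 162.86 [0.0039 0.023 ]
((0.4992886483669281, -0.02477661333978176), 0.060008201748132706) 0.11437029924772751 3979
tilt,z [-0.00735806  0.00175095  0.11342785]
bar z [-1.57952878e-05  5.82824379e-03  9.83897712e-02]
yaw 162.89 d [-0.032  -0.2613  0.0032] turn 0.0226 q6 -1.55
```

View pics/w4.png

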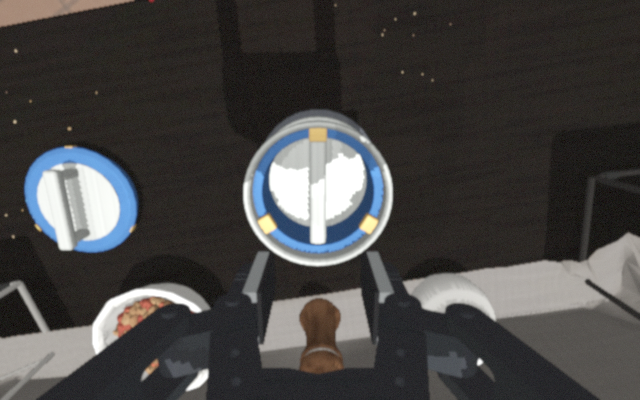

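The picture shows the tin upright in the stand, centred at (318,190). Its heights (bar top at 0.0984) confirm it is home and level. Now the lid.

Converted, -0.2613 m / 0.75 = -0.3484, -0.03 m / 0.75 = -0.04, 0.0226 rad / 3.1416 = 0.0072.

Call:
{"name": "step_hand", "arguments": {
  "ticks": "-0.008,-0.0667,0,0.0072,0.5 | -0.016,-0.1333,0,0.0072,0.5 | -0.024,-0.2,0,0.0072,0.5 | -0.0333,-0.2667,0,0.0072,0.5 | -0.04,-0.3267,0,0.0072,0.5 | -0.0427,-0.3484,0.0043,0.0072,0.5 | -0.0427,-0.3484,0.0043,0.0072,0.5 | -0.0427,-0.3484,0.0043,0.0072,0.5 | -0.0427,-0.3484,0.0043,0.0072,0.5"
}}

```text
t: 8.65
tcp_pos: [0.4545, -0.2825, 0.251]
tool_rot: [0.159, 0.987, 0.001, -0.001]
force: [-0.2, 0.9, -0.0]
finger_gap: 0.497
gripper_force: 0.0
```

```bash
python3 - <<'E'
from h import *
d=snap('wrist'); c=np.array((.4533,-.2843)); bar(d,c,.04,.07,.06); lugs(d,c,.05,.068,z0=.003,z1=.03)
P=cloud(d); r=np.hypot(*(P[...,:2]-c).T).T; q=P[(P[...,2]>.016)&(P[...,2]<.03)&(r<.075)]; print(cv2.minEnclosingCircle(q[:,:2].astype(np.float32)),np.median(q[:,2]),len(q))
go(.4533,-.2843,.052,161.6)
E
```

```text
  bar 1186 [ 0.4508 -0.2837  0.0543] 161.89 [0.0039 0.0241]
  phase 41.94
((0.4529564678668976, -0.2842674255371094), 0.06098426878452301) 0.021920795705445584 8639
yaw 161.73 d [ 0.0005 -0.0023  0.1994] turn 0.0022 q6 -2.02
```

Converted, 0.199 m / 0.75 = 0.2653, 0.18 m / 0.75 = 0.24.

Call:
{"name": "step_hand", "arguments": {
  "ticks": "0,-0.0027,0.0667,0,0.5 | 0,-0.0027,0.1333,0,0.5 | 0,-0.0027,0.2,0,0.5 | 0,-0.0027,0.24,0,0.5 | 0,-0.0027,0.2653,0,0.5 | 0,-0.0027,0.2653,0,0.5 | 0,-0.0027,0.2653,0,0.5 | 0,-0.0027,0.2653,0,0 | 0,-0.0027,0.2653,0,0 | 0,-0.0027,0.2653,0,0 | 0,-0.0027,0.2653,0,0 | 0,-0.0027,0.2653,0,0 | 0,-0.0027,0.2653,0,0",
  "squeeze": 60
}}

```text
t: 10.0
tcp_pos: [0.455, -0.287, 0.0546]
tool_rot: [0.16, 0.987, -0.001, 0.001]
force: [1.9, 1.8, 7.7]
finger_gap: 0.147
gripper_force: 59.5
```

```bash
python3 -c "
from h import *
go(.4531,-.2843,.052,161.8)"
```

```text
yaw 161.59 d [0.0027 0.002  0.0026] turn -0.0037 q6 -2.02
```

Call:
{"name": "step_hand", "arguments": {
  "ticks": "0,0,-0.0267,0,0 | 0,0,-0.0667,0,0 | 0,0,-0.1333,0,0 | 0,0,-0.2,0,0 | 0,0,-0.2533,0,0 | 0,0,-0.2533,0,0 | 0,0,-0.2533,0,0 | 0,0,-0.2533,0,0"
}}

```text
t: 10.8
tcp_pos: [0.4529, -0.2855, 0.2415]
tool_rot: [0.16, 0.987, 0.001, -0.002]
force: [0.5, 0.5, -2.7]
finger_gap: 0.15
gripper_force: 59.1
```

```bash
python3 -c "
from h import *
go(.4991,-.0246,.21,162.9)"
```

```text
yaw 161.59 d [0.0384 0.2621 0.032 ] turn -0.0228 q6 -2.02
```

Converted, 0.2621 m / 0.75 = 0.3495, 0.255 m / 0.75 = 0.34, -0.0228 rad / 3.1416 = -0.0073.

Call:
{"name": "step_hand", "arguments": {
  "ticks": "0.0067,0.04,0,-0.0073,0 | 0.016,0.1067,0,-0.0073,0 | 0.0253,0.1733,0,-0.0073,0 | 0.0347,0.24,0,-0.0073,0 | 0.0427,0.3,0,-0.0073,0 | 0.048,0.34,0.02,-0.0073,0 | 0.048,0.3495,0.0427,-0.0073,0 | 0.048,0.3495,0.0427,-0.0073,0 | 0.048,0.3495,0.0427,-0.0073,0 | 0.048,0.3495,0.0427,-0.0073,0 | 0.048,0.3495,0.0427,-0.0073,0"
}}

```text
t: 11.9
tcp_pos: [0.5029, -0.0276, 0.2113]
tool_rot: [0.149, 0.989, -0.0, 0.0]
force: [-1.5, 0.4, -2.8]
finger_gap: 0.151
gripper_force: 59.2
```

```bash
python3 - <<'E'
from h import *
d=snap('wrist','w5.png'); s=d['s']; P=cloud(d); m=yellow(d)
for z0,z1 in((.1,.12),(.155,.19)):
    q=P[m&(P[...,2]>z0)&(P[...,2]<z1)&(np.arange(640)>270)&(np.arange(640)<370)]; print(len(q),q.mean(0).round(4))
c=np.array(s['tcp_pos'][:2]); r=np.hypot(*(P[...,:2]-c).T).T
q=P[(P[...,2]>.168)&(P[...,2]<.184)&(r<.08)]; print(len(q),q[:,2].mean())
# circle fit to outer rim edge
dirs=np.degrees(np.arctan2(q[:,1]-c[1],q[:,0]-c[0])); e=[]
for a in range(-180,180,4):
    k=q[abs(dirs-a)<2]
    if len(k)>20:
        rr=np.hypot(*(k[:,:2]-c).T); 
        if rr.max()>.055: e.append(k[rr.argmax()])
e=np.array(e); A=np.c_[2*e[:,:2],np.ones(len(e))]; x=np.linalg.lstsq(A,(e[:,:2]**2).sum(1),rcond=None)[0]
print('lid fit',x[:2],np.sqrt(x[2]+x[:2]@x[:2]),len(e))
go(.4991,-.0246,.1566,162.9)
E
```

```text
0 [nan nan nan]
30 [ 0.4423 -0.0085  0.1777]
27742 0.17839136735346886
lid fit [ 0.50013377 -0.02636878] 0.06022548496261433 60
yaw 162.82 d [0.0045 0.0017 0.0548] turn -0.0014 q6 -1.55<stdin>:4: RuntimeWarning: Mean of empty slice.
  ret = um.true_divide(
```

View pics/w5.png

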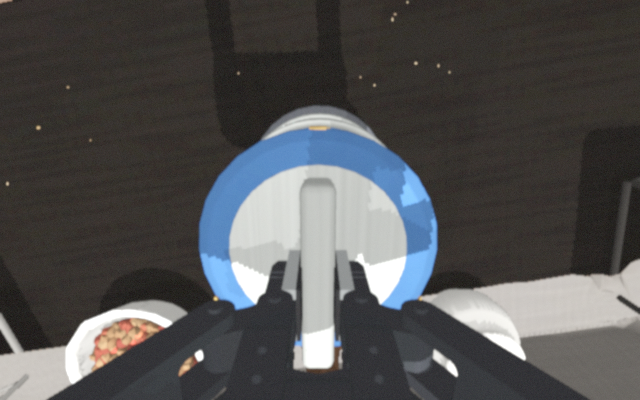

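The picture shows the lid centred over the tin, with the brass of the tin's lug just showing at (318,128). I'll shift 1.5 mm and lower.

Converted, 0.046 m / 0.75 = 0.0613, 0.0015 m / 0.75 = 0.002.

Call:
{"name": "step_hand", "arguments": {
  "ticks": "0.002,0.0019,0,0,0 | 0.002,0.0019,0.0267,0,0 | 0.002,0.0019,0.0427,0,0 | 0.002,0.0019,0.0507,0,0 | 0.002,0.0019,0.056,0,0 | 0.002,0.0019,0.0613,0,0 | 0.002,0.0019,0.0613,0,0"
}}

```text
t: 12.65
tcp_pos: [0.5016, -0.0248, 0.1648]
tool_rot: [0.149, 0.989, 0.0, -0.0]
force: [-0.3, -0.8, -2.6]
finger_gap: 0.147
gripper_force: 59.2
```

Call:
{"name": "step_hand", "arguments": {
  "ticks": "0,0,0.004,0,0 | 0,0,0.008,0,0 | 0,0,0.0107,0,0 | 0,0,0.0107,0,0 | 0,0,0.0107,0,0"
}}

```text
t: 13.15
tcp_pos: [0.5017, -0.0248, 0.1569]
tool_rot: [0.149, 0.989, -0.0, 0.0]
force: [-0.1, -0.8, -2.3]
finger_gap: 0.147
gripper_force: 59.3
```

Down past the lug height with no force. Two millimetres more to contact, then release and lift out.

Converted, 0.0025 m / 0.75 = 0.0033, 0.001 m / 0.75 = 0.0013.

Call:
{"name": "step_hand", "arguments": {
  "ticks": "0,0,0.0013,0,0 | 0,0,0.0033,0,0 | 0,0,0.0033,0,0"
}}

```text
t: 13.45
tcp_pos: [0.5018, -0.0248, 0.1566]
tool_rot: [0.148, 0.989, -0.0, 0.001]
force: [-4.2, 0.0, 13.5]
finger_gap: 0.147
gripper_force: 61.5
```

Call:
{"name": "step_hand", "arguments": {
  "ticks": "0,0,0,0,0.15 | 0,0,0,0,0.3 | 0,0,0,0,0.5 | 0,0,0,0,0.5 | 0,0,0,0,0.5 | 0,0,0,0,0.5"
}}

```text
t: 14.05
tcp_pos: [0.5016, -0.0247, 0.1542]
tool_rot: [0.149, 0.989, 0.0, -0.0]
force: [1.0, -0.5, -0.4]
finger_gap: 0.504
gripper_force: 0.0
```

Call:
{"name": "step_hand", "arguments": {
  "ticks": "0,0,-0.04,0,0.5 | 0,0,-0.1067,0,0.5 | 0,0,-0.16,0,0.5 | 0,0,-0.1733,0,0.5 | 0,0,-0.1733,0,0.5 | 0,0,-0.1733,0,0.5 | 0,0,-0.1733,0,0.5"
}}

```text
t: 14.75
tcp_pos: [0.5003, -0.0244, 0.2824]
tool_rot: [0.149, 0.989, 0.0, -0.002]
force: [-0.7, -0.2, 0.4]
finger_gap: 0.501
gripper_force: 0.0
```

```bash
python3 - <<'E'
from h import *
d=snap('wrist'); c=np.array((.499,-.0246)); bar(d,c,.145,.165,.06)
P=cloud(d); r=np.hypot(*(P[...,:2]-c).T).T
for z0,z1 in((.115,.135),(.145,.165)):
    q=P[(P[...,2]>z0)&(P[...,2]<z1)&(r<.065)]; print(cv2.minEnclosingCircle(q[:,:2].astype(np.float32)),np.median(q[:,2])); print(np.linalg.lstsq(np.c_[q[:,:2]-c,np.ones(len(q))],q[:,2],rcond=None)[0])
d=snap('side'); cv2.imwrite('pics/s2.png',cv2.resize(d['pixels'][130:280,230:430,::-1],(800,600)))
E
```

```text
  bar 1887 [ 0.4967 -0.0229  0.1562] 162.77 [0.004  0.0241]
((0.49922919273376465, -0.023368991911411285), 0.061063770204782486) 0.12391363726139654
[ 0.00333229 -0.00127963  0.12377397]
((0.4988859295845032, -0.02340821363031864), 0.04198155552148819) 0.1563601117398185
[0.00682323 0.00695701 0.15623411]
```

View pics/s2.png

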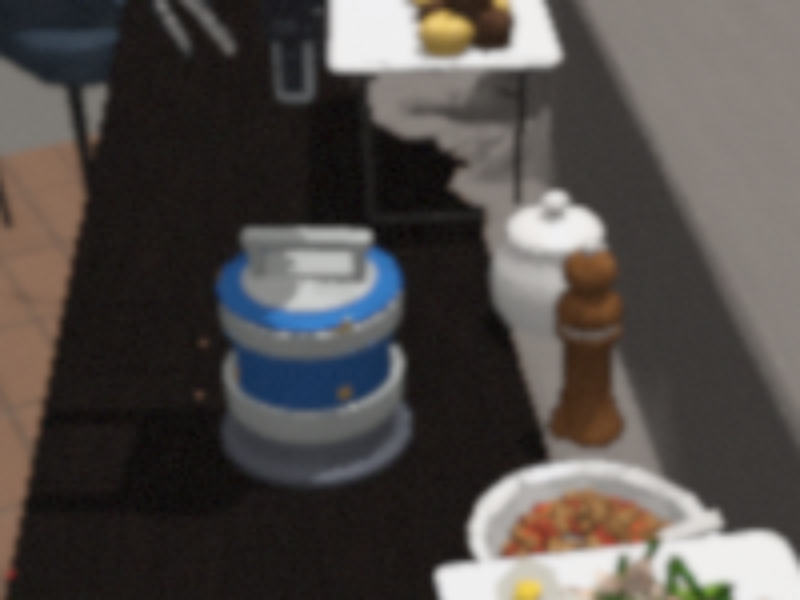

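The picture shows the tower upright, with the lid at (310,290) seated on the tin and the bystanders untouched. The lid's heights match home: the top measures 0.124 m against 0.124 expected, and the bar 0.156 against 0.157. I'm handing it in.

```bash
python3 -c "
from station import manip, snapshot
print(manip.sign_off())"
```

```text
the job is handed in; nothing more can be done
None
```

The tin is home on the swivel stand and the lid home on the tin, both level and released. The pepper mill, sugar jar and nut bowl were left untouched, and I handed the job in at about 15 s of the 72 s allowed; the hand-in returned no verdict.

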